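Press a telescoping cage post home with the star handle

ROBOT

A 7-joint arm with a two-finger parallel gripper is mounted at the origin on the work surface. World frame = base frame: x ahead of the robot, y to its left, z up, the work surface at z = 0. Lengths are in m, angles in rad, forces in N, time in s.
With the tool pointing down it reaches from about 0.4 to 0.9 m from the base axis. Payload 5.5 kg.
Tool frame: the origin (TCP) lies at the very end of the fingers, on their centre line; the grasp point (between the pads) lies 19 mm behind it; z points along the fingers, y is the direction in which the jaws open and shut (so a half turn about z gives the same grasp; the last joint's range is limited). The gripper opens to 85 mm and grips with 20 to 120 N. Pads are 22 mm wide; open, the fingers measure 114 mm over their backs; the gripper's body (76 mm by 85 mm) begins 54 mm behind the grasp point. The pads swing forward as they close: fully open they stand 13 mm farther back than shut.
Start: joints at [-0.91, 0.501, -0.427, 1.55, 0.221, 1.138, -0.21], TCP at [0.252, 0.599, 0.231] pointing down, gripper open.
Joint ranges: [-2.88, 2.88], [-0.31, 2.03], [-1.54, 1.56], [0.2, 2.42], [-1.41, 4.55], [0.19, 2.02], [-2.57, 2.57]. Speed limits (rad/s): [2.57, 2.57, 3.14, 3.14, 3.14, 3.14, 3.14].

INTERFACE

Orientations are given as a rotation vector (axis times angle).
In Python, from cell import env, vision, hand_in gives the robot as it stands.
- The arm moves only by the tool jog_arm, never from a script. Its arguments are lists of equal length, an entry for each row: "slide": the shift along the world's x, y, z in m, a list of three; "turn": the turn about the world's z in rad. A call has 1 to 5 rows; each row is the pose to reach, as a shift and turn from the pose commanded when the call began; what a row does not reach only later rows make up. A row lasts 1/12 s, in which the tool goes at most 41.7 mm and 7.16 degrees, less where a joint would pass 70% of its speed; a pose out of reach is approached as far as the arm can. A call with a gripper value outside its range is refused whole. "grip" is the closure in counts, from 0 (fully open) to 255 (shut), set as the call begins (left out, the last holds). The fingers move at their own pace and stop on an object; the grip force is fixed at half the most. Time passes only in rows, so rows that repeat a pose let the fingers close. It gives the time, the measured TCP pose, the force and the opening at its end, in the units of the state.
- env.get_obs(): the state, without advancing time (a new reading comes with each control period).
- vision.camera(name): name is "side" or "top" or "wrist"; returns the picture (420x560x3 uint8, blue, green, red); there is no depth.
- vision.camera_info(name): a dict with "vertical_fov" (degrees; the focal length in pixels is half the picture's height over the tangent of half this angle, whatever the lens; pixels are square), "cx", "cy" (the principal point, pixels), "dist_coeffs" ([k1, k2, p1, p2, k3] as OpenCV has them; the pictures are not rectified), "R" (3x3) and "t" (3): a world point X has camera coordinates R X + t; the wrist camera has in their place "hand_eye" (4x4, takes a point from camera to tool coordinates, whose origin is the TCP and whose axes are the flange's). Camera axes: x right, y down, z forward; pixel columns grow to the right and rows downward; lengths in m; the calibration is good to about 2 mm. A picture is of the moment at which its call begins: read the wrist's pose just before it. camera_info takes no time and is no camera call.
- hand_in(): hands the job in, once; it reports no verdict.
The state is a dict: "t": time; "joints": joint angles; "joint_vel": joint speeds; "joint_torque": joint torques, N m; "tcp_pos": TCP position; "tcp_rot": TCP orientation; "contact_force": force on the tool from outside, world axes, zero at the start; "wrist_torque": the same for the moment, N m; "opening": opening from 0.0 (shut) to 1.0 (fully open).
Only numpy, scipy, OpenCV 4.12 (cv2) and the standard library are available. Lean on these libraries where they do the work, as an engineer would, in place of code of your own. Each camera call takes 0.05 s, during which the arm holds its last target. There are 200 camera calls.

TASK

The stiff telescoping cage post under the bench press is still drawn out: wind the press down by pushing the spokes of its star handle round, one after another, until first the inner and then the middle tube is fully home, and stop as soon as the handle goes hard so that you do not crush the post. Then wind the handle back a little so that the press foot stands clear above the post and the post stands free in its socket. Leave the other things on the bench where they are.

Things in the scene. Friction and masses are not known exactly. Their poses are not given: they have to be found in the camera images.
- press: Green bench press, fixed to the bench. Origin on the bench top straight under its vertical screw; z up. Base plate 270 x 200 x 20 mm; two columns at its own x +160, y +-78; the open side, its own -x, faces the robot within 15 degrees. The head is a beam on them, 70 mm wide (y +-35), from x -40 to +160, 200 to 245 mm above the bench.
- rack (a point): Middle of the front bar (12 mm thick) of a drying rack of thin bars fixed over the star handle, 375 mm above the bench; the press's axes. The rack runs from here 263 mm to +x and 160 mm to either side in y. It is 110 mm above the spokes, so no gripper can come straight down on them: lean the tool back out of the open side, fingers pointing down and inwards.
- hub (a point): Point on the screw axis at the height of the spokes' centre lines, 265 mm above the bench; the press's axes (they do not turn). About it turns the star handle, level: hub of 28 mm radius, five spokes 72 degrees apart, round bars 14 mm thick, each with a 24 mm ball centred 118 mm from the axis (reach 130 mm). At what angle the spokes stand is not told: find them by touch or sight.
- thread (a point): Middle of the hub's underside, on the screw axis, 245 mm above the bench. Handle turned clockwise seen from above (spokes on the open side go to the press's +y): the foot sinks, 18 mm per radian; anticlockwise: it rises. It turns about 5 rad in all and stays where left. Friction about 0.5 N m (5 N at a spoke 105 mm out).
- socket (a point): Centre of the base plate's top inside the socket ring, under the screw, 20 mm above the bench. The post standing here adds 0.2 N m to the handle while the inner tube slides and 0.55 N m for the middle one; with both home it goes hard. 15 to 25 N at a spoke 105 mm out is then plenty (60 to 120 N on the post); 200 N on the post, about 39 N there, crushes it.
- foot: The foot of the press and its screw stem: steel disc 56 mm across, 12 mm thick, under the head; origin at the centre of its lower face. Moves straight up and down with the handle; the stem (22 mm thick) rises through the hub.
- foot_face (a point): Centre of the lower face of the press foot; z up.
- post: Plain aluminium telescoping post standing loose and upright in the socket ring of the press's base (ring 15 mm high, 1.5 mm clearance), under the foot. Origin at the centre of its underside, 20 mm above the bench. Outer tube 44 mm across, 60 mm long; the middle tube (36 mm) slides in it, the inner tube (26 mm) in that.
- cap (a point): Centre of the top of the inner tube's cap (34 mm across, 8 mm thick), which the foot presses; z up. 96 mm above the bench when both tubes are home.
- inner (a joint): How far the inner tube stands out of the middle one, m: 0 = fully home, its cap on the middle tube's collar; grows as drawn out. Slides at about 12 N, so it goes in first.
- middle (a joint): How far the middle tube stands out of the outer one, m: 0 = fully home, its collar (43 mm across, 8 mm thick) on the outer rim; grows as drawn out. Slides at about 30 N.
- glue: Bystander: glue jar, 60 mm across, 110 mm tall; origin under its centre.
- tin: Bystander: plain metal tin, 84 mm across, 70 mm tall; origin under its centre.
- mallet: Bystander: 240 mm hammer lying on the bench; origin near its middle.
- driver: Bystander: 180 mm screwdriver lying on the bench; origin near its middle.
- bowl: Bystander: small bowl, 90 mm across, 50 mm tall; origin under its centre.
- cagedoor: Bystander: lacquered cage door of bars, 140 x 120 x 16 mm, lying flat; origin under its centre.
Things that resemble listed ones, but are neither listed nor needed, are in the scene too. Several things have the shape of the post; the one meant has the colours described above.

How it is judged:
On the way, in this order (a step that is already met when the one before it is completed fails the run):
1. the inner tube is home (within 2 mm) while the middle one still stands out (value of joint inner below 0.002 m and value of joint middle above 0.004 m), for 0.1 s.
2. both tubes are home within 2 mm, pressed by the foot (value of joint each of inner, middle below 0.002 m and contact force between foot and post above 5 N), for 0.1 s.
At the end, for the whole second after the job is handed in: Both tubes home within 2 mm; the foot at rest, at least 3 mm above the post's cap; the post upright (within 6 degrees) and down in its socket (within 6 mm of the screw axis, not lifted more than 5 mm) (value of joint each of inner, middle below 0.002 m and z of foot_face in the frame of cap above 0.003 m and angle between post's own z axis and vertical below 0.1 rad and horizontal distance between post and press below 0.006 m and z of post in the frame of press below 0.025 m and linear speed of foot below 0.005 m/s); the robot touches nothing.
It fails at once if the post is crushed: more than 200 N between foot and post (contact force between foot and post above 200 N).
It fails at once if a bystander is moved by more than 30 mm (distance of any of glue, tin, mallet, driver, bowl, cagedoor from where it was at the start of the episode above 0.03 m).
It also fails if it takes over 72 s, if anything falls off the work surface, if the arm or the gripper's body presses on something with over 40 N, if the wrist force passes 120 N, or if a joint passes its speed limit or range.

## Working session

There is one attempt and no reset: what is moved stays moved. The work goes in short steps, Python scripts to look and compute and a tool call to move; the robot and the scene stay as the last step left them, time stands still between calls to the robot, and variables do not carry over. Pictures are saved under pics/ and viewed, about 8 in all and at most 12, crops included, and the job is handed in when it is done.

Besides the shell and the picture viewer there is one more tool, called in YAML: its name, and indented under it one key for each argument. jog_arm: Moves the arm, as the interface text tells. Its arguments: {"type":"object","properties":{"slide":{"type":"array"},"turn":{"type":"array"},"grip":{"type":"number"}},"required":["slide","turn"]}

```bash
ls; mkdir -p pics
python3 - <<'E'
from cell import env, vision
import cv2, numpy as np
o=env.get_obs(); print({k:np.round(v,3) for k,v in o.items()})
a=vision.camera("side"); b=vision.camera("top")
cv2.imwrite("pics/side0.png",a); cv2.imwrite("pics/top0.png",b)
for n in("side","top","wrist"): print(n,vision.camera_info(n))
E
```

```text
pics
{'t': np.float64(0.0), 'joints': array([-0.91 ,  0.502, -0.427,  1.551,  0.221,  1.138, -0.21 ]), 'joint_vel': array([-0.002,  0.001,  0.002,  0.   ,  0.002,  0.001,  0.002]), 'joint_torque': array([ 1.0000e-03, -5.6953e+01, -5.8160e+00, -2.8094e+01,  1.1000e-02,
        1.2000e-02,  0.0000e+00]), 'tcp_pos': array([0.252, 0.599, 0.23 ]), 'tcp_rot': array([-6.210e-01, -3.079e+00,  3.000e-03]), 'contact_force': array([-0.217,  0.128,  0.312]), 'wrist_torque': array([-0.024,  0.01 , -0.004]), 'opening': np.float64(0.997)}
side {'vertical_fov': 47.69813921632823, 'cx': 282.08841411163115, 'cy': 204.71298139731027, 'dist_coeffs': array([-0.03585061,  0.        ,  0.        ,  0.        ,  0.        ]), 'R': array([[ 0.73110787, -0.68196929,  0.01997921],
       [-0.48934831, -0.5445635 , -0.68116725],
       [ 0.4754151 ,  0.48822994, -0.73185518]]), 't': array([-0.37124318,  0.44728431,  1.06296288])}
top {'vertical_fov': 52.17828234476877, 'cx': 272.54790770553905, 'cy': 206.15133085338172, 'dist_coeffs': array([-0.02018554,  0.        ,  0.        ,  0.        ,  0.        ]), 'R': array([[-0.02111435, -0.99976438, -0.00503655],
       [-0.98822746,  0.02163368, -0.15145451],
       [ 0.15152779,  0.0017794 , -0.9884514 ]]), 't': array([0.02453081, 0.55288843, 1.44134992])}
wrist {'vertical_fov': 60.43297767090283, 'cx': 272.9623537962816, 'cy': 209.28394381120805, 'dist_coeffs': array([0.0189874, 0.       , 0.       , 0.       , 0.       ]), 'hand_eye': array([[ 1.05553672e-03, -9.55187115e-01, -2.96000779e-01,
         7.51344667e-02],
       [ 9.99999071e-01,  7.53116233e-04,  1.13570248e-03,
        -3.74862291e-04],
       [-8.61885385e-04, -2.96001703e-01,  9.55187023e-01,
        -1.43618824e-01],
       [ 0.00000000e+00,  0.00000000e+00,  0.00000000e+00,
         1.00000000e+00]])}
```

View pics/side0.png

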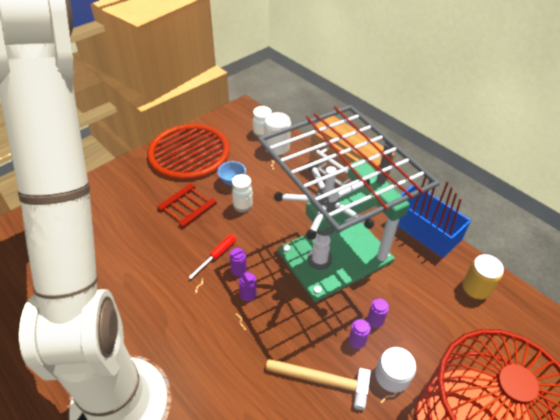

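View pics/top0.png

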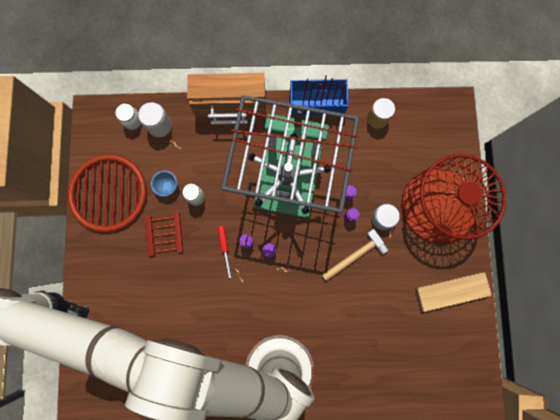

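Run:
```python
import cv2
a=cv2.imread("pics/top0.png")[90:225,218:363]; cv2.imwrite("pics/topc.png",cv2.resize(a,None,fx=4.4,fy=4.4,interpolation=cv2.INTER_CUBIC))
a=cv2.imread("pics/side0.png")[100:310,250:450]; cv2.imwrite("pics/sidec.png",cv2.resize(a,None,fx=2.85,fy=2.85,interpolation=cv2.INTER_CUBIC))
```

```text
(no output)
```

View pics/topc.png

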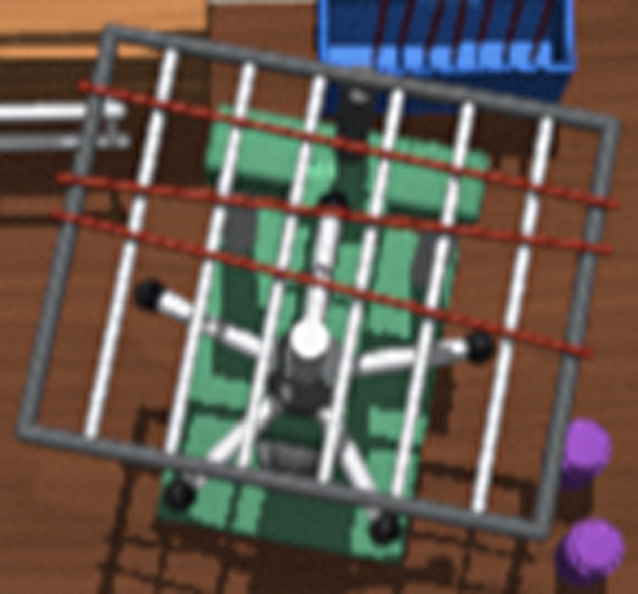

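View pics/sidec.png

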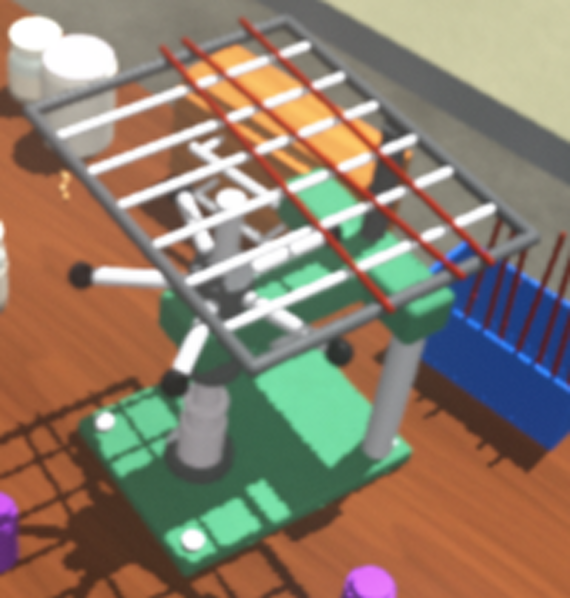

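```bash
cat > h.py <<'E'
import numpy as np, cv2
from cell import env, vision
def K(i):
    f=210/np.tan(np.radians(i["vertical_fov"])/2); return np.array([[f,0,i["cx"]],[0,f,i["cy"]],[0,0,1]])
def ray(n,px):
    i=vision.camera_info(n); p=cv2.undistortPoints(np.array(px,float).reshape(-1,1,2),K(i),i["dist_coeffs"])[:,0]
    d=np.c_[p,np.ones(len(p))]@i["R"]; return -i["R"].T@i["t"],d
def plane(n,px,z):
    c,d=ray(n,px); return c+d*((z-c[2])/d[:,2])[:,None]
def proj(n,X):
    i=vision.camera_info(n); return cv2.projectPoints(np.array(X,float).reshape(-1,3),cv2.Rodrigues(i["R"])[0],i["t"],K(i),i["dist_coeffs"])[0][:,0]
E
python3 - <<'E'
from h import *
from scipy.optimize import least_squares
T=np.array([(180,493),(386,526),(480,346),(334,207),(150,294)])/4.4+[218,90]
S=np.array([(80,274),(175,382),(340,352)])/2.85+[250,100]
P=plane("top",T,.265); Q=plane("side",S,.265); print(P.round(3));print(Q.round(3))
f=lambda v:np.r_[[(np.array([v[0]+.118*np.cos(v[2]+s*k*2*np.pi/5),v[1]+.118*np.sin(v[2]+s*k*2*np.pi/5)])-P[k,:2]) for k in range(5)]].ravel()
s=1
r=least_squares(f,[*P[:,:2].mean(0),np.arctan2(*(P[0,:2]-P[:,:2].mean(0))[::-1])]); print(r.x,abs(r.fun).max())
hub=r.x[:2]
# rack corners z .375
R=np.array([(25,432),(540,528),(612,122),(112,32)])/4.4+[218,90]
C=plane("top",R,.375);print(C.round(3))
d=(C[2]+C[3]-C[0]-C[1])[:2]; yaw=np.arctan2(d[1],d[0]); d2=(C[0]-C[1])[:2]; print("yaw",yaw,np.arctan2(d2[1],d2[0])-np.pi/2)
print("rack front mid",(C[0]+C[1])/2, "hub",hub)
# base plate front corners side z=.02
B=np.array([(80,425),(185,575),(410,450)])/2.85+[250,100]
print(plane("side",B,.02).round(3))
E
```

```text
[[ 0.532  0.052  0.265]
 [ 0.507 -0.085  0.265]
 [ 0.628 -0.152  0.265]
 [ 0.728 -0.056  0.265]
 [ 0.67   0.07   0.265]]
[[ 0.533  0.049  0.265]
 [ 0.508 -0.088  0.265]
 [ 0.63  -0.156  0.265]]
[ 0.61302371 -0.03423749  2.32697357] 0.000982489118121238
[[ 0.554  0.143  0.375]
 [ 0.488 -0.17   0.375]
 [ 0.744 -0.227  0.375]
 [ 0.811  0.087  0.375]]
yaw -0.21668684321001183 -0.2089187559205914
rack front mid [ 0.52099831 -0.01355121  0.375     ] hub [ 0.61302371 -0.03423749]
[[ 0.554  0.067  0.02 ]
 [ 0.509 -0.123  0.02 ]
 [ 0.774 -0.174  0.02 ]]
```

The named post is the grey one under the foot, at side pixel (321,251). The purple look-alikes are at side (238,262), (248,287), (378,312) and (360,334), and the white jars don't match either. Hub is at (0.613, -0.034), yaw -0.21. The near spoke balls stand at 145° and 217°. The jog cannot tilt the tool, so I'll stay in front of the rack with the gripper open and push with the far finger under the front bar.

jog_arm:
  slide:
    - [0.025,-0.031,0.005]
    - [0.05,-0.062,0.01]
    - [0.075,-0.093,0.015]
    - [0.1,-0.124,0.02]
    - [0.125,-0.155,0.025]
  turn: [-0.1,-0.2,-0.3,-0.4,-0.5]
  grip: 0

```text
t: 0.52
tcp_pos: [0.3775, 0.4424, 0.2561]
tcp_rot: [-1.37, -2.827, 0.001]
contact_force: [0.3, -0.2, 0.6]
opening: 1.003
```

jog_arm:
  slide:
    - [0.025,-0.031,0.003]
    - [0.05,-0.062,0.005]
    - [0.07,-0.093,0.005]
    - [0.07,-0.133,0.005]
    - [0.07,-0.173,0.005]
  turn: [-0.1,-0.2,-0.3,-0.4,-0.5]

```text
t: 0.93
tcp_pos: [0.4475, 0.2691, 0.2607]
tcp_rot: [-2.029, -2.398, 0.001]
contact_force: [-0.7, -0.5, -0.2]
opening: 0.999
```

jog_arm:
  slide:
    - [0,-0.04,0]
    - [-0.005,-0.08,0]
    - [-0.01,-0.12,0]
    - [-0.015,-0.16,0]
    - [-0.02,-0.2,0]
  turn: [-0.1,-0.2,-0.3,-0.385,-0.385]

```text
t: 1.35
tcp_pos: [0.4258, 0.0694, 0.2611]
tcp_rot: [-2.448, -1.968, 0.0]
contact_force: [1.2, -0.6, -0.3]
opening: 0.997
```

Run:
```python
from h import *
o=env.get_obs(); print(o["t"],o["tcp_pos"].round(3),cv2.Rodrigues(o["tcp_rot"])[0].round(3),o["contact_force"].round(2),o["joints"].round(2))
c=-vision.camera_info("side")["R"].T@vision.camera_info("side")["t"]; h=np.array([.613,-.034,0]); d=c-h; d[2]=0; d/=np.linalg.norm(d)
for z in(.096,.11,.12,.13,.14,.15,.16,.17,.18):
  print(z,*[((proj("side",h+d*r+[0,0,z])[0]-[250,100])*2.85).round(0) for r in(.017,.028)])
```

```text
1.35 [0.426 0.069 0.261] [[ 0.215  0.977 -0.   ]
 [ 0.977 -0.215  0.   ]
 [ 0.    -0.    -1.   ]] [ 1.23 -0.57 -0.34] [-0.27  0.04  0.05  2.05 -0.    1.06 -0.44]
0.096 [199. 420.] [197. 429.]
0.11 [200. 410.] [199. 420.]
0.12 [201. 404.] [199. 413.]
0.13 [201. 397.] [200. 406.]
0.14 [202. 390.] [201. 399.]
0.15 [203. 383.] [202. 392.]
0.16 [204. 376.] [203. 385.]
0.17 [205. 369.] [204. 378.]
0.18 [206. 361.] [205. 371.]
```

jog_arm:
  slide:
    - [-0.003,-0.034,-0.006]
    - [-0.006,-0.068,-0.012]
    - [-0.01,-0.102,-0.018]
    - [-0.013,-0.136,-0.024]
    - [-0.016,-0.17,-0.024]
  turn: [0,0,0,0,0]

```text
t: 1.77
tcp_pos: [0.4092, -0.1001, 0.2362]
tcp_rot: [-2.443, -1.973, 0.002]
contact_force: [0.6, -0.2, -0.3]
opening: 0.999
```

jog_arm:
  slide:
    - [0.01,-0.002,0]
    - [0.02,-0.004,0]
    - [0.02,-0.004,0]
  turn: [0,0,0]

```text
t: 2.02
tcp_pos: [0.4328, -0.1025, 0.2375]
tcp_rot: [2.443, 1.973, 0.002]
contact_force: [0.3, 0.0, 0.5]
opening: 1.002
```

Run:
```python
from h import *
o=env.get_obs(); p=o["tcp_pos"]; print(p.round(4),o["contact_force"].round(2))
Y=-.213;R=np.array([[np.cos(Y),np.sin(Y)],[-np.sin(Y),np.cos(Y)]]); print("press",R@(p[:2]-[.613,-.034]))
a=vision.camera("side")[60:300,200:450]; b=vision.camera("top")[90:270,200:380]
a=cv2.resize(a,(416,400),interpolation=cv2.INTER_CUBIC);b=cv2.resize(b,(384,400)[::1],interpolation=cv2.INTER_CUBIC)
cv2.imwrite("pics/c1.png",np.hstack([a,b]))
```

```text
[ 0.4328 -0.1025  0.2375] [0.26 0.01 0.53]
press [-0.16166399 -0.105091  ]
```

View pics/c1.png

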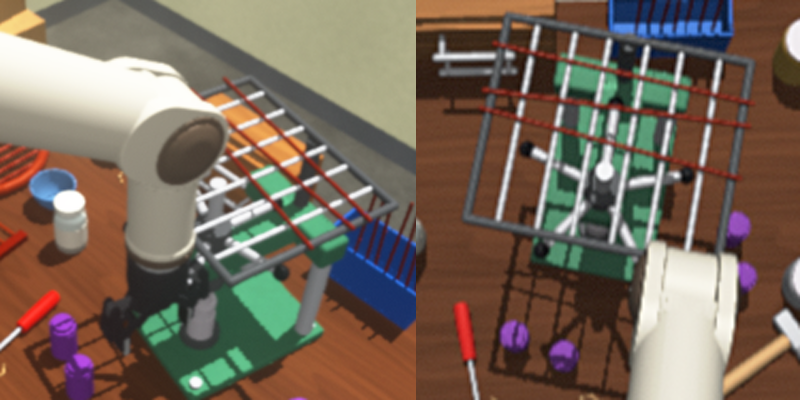

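Side view: the gripper stands in front of the rack and the far finger points at the near-right ball. The wrist's elbow is above rack height. I'm going in 12 mm.

jog_arm:
  slide:
    - [0.005,-0.001,0]
    - [0.01,-0.002,0]
    - [0.01,-0.002,0]
  turn: [0,0,0]

```text
t: 2.37
tcp_pos: [0.4419, -0.1041, 0.2374]
tcp_rot: [2.442, 1.976, 0.001]
contact_force: [-0.2, -0.7, -0.2]
opening: 1.003
```

jog_arm:
  slide:
    - [0.001,0.005,0]
    - [0.002,0.01,0]
    - [0.003,0.015,0]
    - [0.004,0.02,0]
    - [0.004,0.02,0]
  turn: [0,0,0,0,0]

```text
t: 2.78
tcp_pos: [0.4427, -0.0854, 0.2371]
tcp_rot: [-2.444, -1.972, 0.006]
contact_force: [-7.3, -2.8, 4.9]
opening: 1.0
```

jog_arm:
  slide:
    - [-0.006,-0.014,0]
    - [-0.007,-0.028,0]
    - [0.002,-0.03,0]
    - [0.002,-0.03,0]
  turn: [0,0,0,0]

```text
t: 3.12
tcp_pos: [0.4483, -0.1149, 0.2377]
tcp_rot: [2.444, 1.972, 0.002]
contact_force: [0.8, 0.3, 0.1]
opening: 1.001
```

jog_arm:
  slide:
    - [0.003,-0.001,0]
    - [0.006,-0.001,0]
    - [0.006,-0.001,0]
  turn: [0,0,0]

```text
t: 3.37
tcp_pos: [0.4535, -0.1148, 0.2373]
tcp_rot: [-2.443, -1.976, -0.0]
contact_force: [-0.2, 1.2, -0.4]
opening: 1.001
```

jog_arm:
  slide:
    - [0.002,0.01,0]
    - [0.004,0.018,0]
    - [0.005,0.024,0]
    - [0.006,0.03,0]
    - [0.007,0.035,0]
  turn: [0,0,0,0,0]

```text
t: 3.78
tcp_pos: [0.4574, -0.0814, 0.2363]
tcp_rot: [-2.444, -1.971, 0.007]
contact_force: [-2.7, -5.0, -1.8]
opening: 1.001
```

jog_arm:
  slide:
    - [0.0025,0.0117,0]
    - [0.005,0.0234,0]
    - [0.0075,0.035,0]
    - [0.01,0.047,0]
    - [0.0125,0.0585,0]
  turn: [0,0,0,0,0]

```text
t: 4.2
tcp_pos: [0.4704, -0.0225, 0.2365]
tcp_rot: [-2.444, -1.972, 0.006]
contact_force: [-4.1, -4.2, -0.6]
opening: 1.0
```

jog_arm:
  slide:
    - [0.0025,0.0117,0]
    - [0.005,0.0234,0]
    - [0.0075,0.035,0]
    - [0.01,0.047,0]
    - [0.0125,0.0585,0]
  turn: [0,0,0,0,0]

```text
t: 4.62
tcp_pos: [0.4845, 0.0347, 0.2373]
tcp_rot: [2.445, 1.97, -0.004]
contact_force: [-0.5, -8.0, 1.2]
opening: 1.001
```

```bash
cat >> h.py <<'E'
Y=-.213;RP=np.array([[np.cos(Y),np.sin(Y)],[-np.sin(Y),np.cos(Y)]]); HUB=np.array([.613,-.034])
def look(fn=None):
    o=env.get_obs(); print("t",o["t"],"press",(RP@(o["tcp_pos"][:2]-HUB)).round(4),"z",o["tcp_pos"][2].round(4),"F",(RP@o["contact_force"][:2]).round(1))
    if fn:
        a=vision.camera("side")[60:300,200:450]; b=vision.camera("top")[90:270,200:380]; cv2.imwrite(fn+"_s.png",a); cv2.imwrite(fn+"_t.png",b)
        cv2.imwrite(fn+".png",np.hstack([cv2.resize(a,(416,400),interpolation=cv2.INTER_CUBIC),cv2.resize(b,(384,400),interpolation=cv2.INTER_CUBIC)]))
E
python3 -c "
from h import *
look('pics/c2')"
```

```text
t 4.6167 press [-0.1402  0.04  ] z 0.2373 F [ 1.2 -8. ]
```

View pics/c2.png

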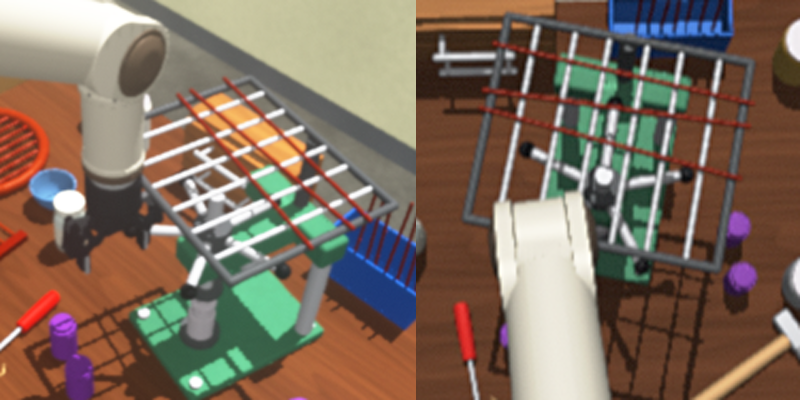

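Run:
```python
import cv2,numpy as np
a=cv2.imread("pics/side0.png")[155:275,285:365]; b=cv2.imread("pics/c2_s.png")[95:215,85:165]
cv2.imwrite("pics/z2.png",cv2.resize(np.hstack([a,b]),None,fx=5,fy=5,interpolation=cv2.INTER_CUBIC))
```

```text
(no output)
```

View pics/z2.png

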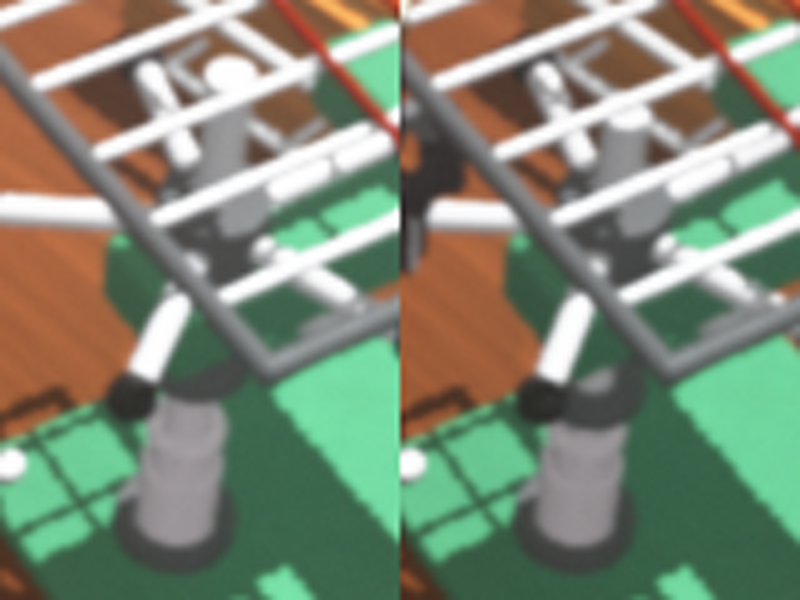

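Zoom, left is the start and right is now: the foot's front edge drops from y≈400 to y≈428, so the foot went from 0.160 to 0.138, matching one 72° stroke. About 2.3 rad remain, which is one full stroke plus a careful part stroke.

jog_arm:
  slide:
    - [-0.001,-0.005,0]
    - [-0.035,0.002,0]
    - [-0.05,0.006,0]
    - [-0.058,-0.031,0]
    - [-0.066,-0.068,0]
  turn: [0,0,0,0,0]

```text
t: 5.13
tcp_pos: [0.418, -0.0303, 0.2374]
tcp_rot: [-2.437, -1.982, -0.002]
contact_force: [1.1, -1.7, 0.3]
opening: 1.005
```

jog_arm:
  slide:
    - [-0.008,-0.036,0]
    - [-0.015,-0.072,0]
    - [0.01,-0.077,0]
    - [0.034,-0.0825,0]
    - [0.034,-0.0825,0]
  turn: [0,0,0,0,0]

```text
t: 5.55
tcp_pos: [0.4535, -0.1157, 0.2372]
tcp_rot: [-2.445, -1.971, 0.001]
contact_force: [0.8, 0.9, 0.0]
opening: 0.996
```

```bash
python3 -c "
from h import *
look()"
```

```text
t 5.55 press [-0.1386 -0.1136] z 0.2372 F [0.6 1.1]
```

jog_arm:
  slide:
    - [0.002,0.01,0]
    - [0.004,0.018,0]
    - [0.005,0.025,0]
    - [0.007,0.033,0]
    - [0.009,0.042,0]
  turn: [0,0,0,0,0]

```text
t: 5.97
tcp_pos: [0.4583, -0.0738, 0.236]
tcp_rot: [-2.445, -1.97, 0.009]
contact_force: [-1.5, -6.5, -3.0]
opening: 1.003
```

jog_arm:
  slide:
    - [0.0025,0.0117,0]
    - [0.005,0.0234,0]
    - [0.0075,0.035,0]
    - [0.01,0.047,0]
    - [0.0125,0.0585,0]
  turn: [0,0,0,0,0]

```text
t: 6.38
tcp_pos: [0.4711, -0.014, 0.2364]
tcp_rot: [-2.443, -1.972, 0.008]
contact_force: [-5.2, -6.3, 1.7]
opening: 1.003
```

jog_arm:
  slide:
    - [0.0025,0.011,0]
    - [0.005,0.022,0]
    - [0.0075,0.033,0]
    - [0.01,0.044,0]
    - [0.011,0.051,0]
  turn: [0,0,0,0,0]

```text
t: 6.8
tcp_pos: [0.4844, 0.0357, 0.2374]
tcp_rot: [2.444, 1.97, -0.004]
contact_force: [-2.6, -10.6, 2.3]
opening: 0.998
```

```bash
python3 -c "
from h import *
look('pics/c3')
T=cv2.imread('pics/c3_t.png'); b=cv2.imread('pics/c3_s.png')[95:215,85:165]; t=T[50:140,30:140]
cv2.imwrite('pics/z3.png',np.hstack([cv2.resize(b,(400,600),interpolation=cv2.INTER_CUBIC),cv2.resize(t,(400,600)[::1],interpolation=cv2.INTER_CUBIC)]))
"
```

```text
t 6.8 press [-0.1404  0.0409] z 0.2374 F [ -0.3 -10.9]
```

View pics/z3.png

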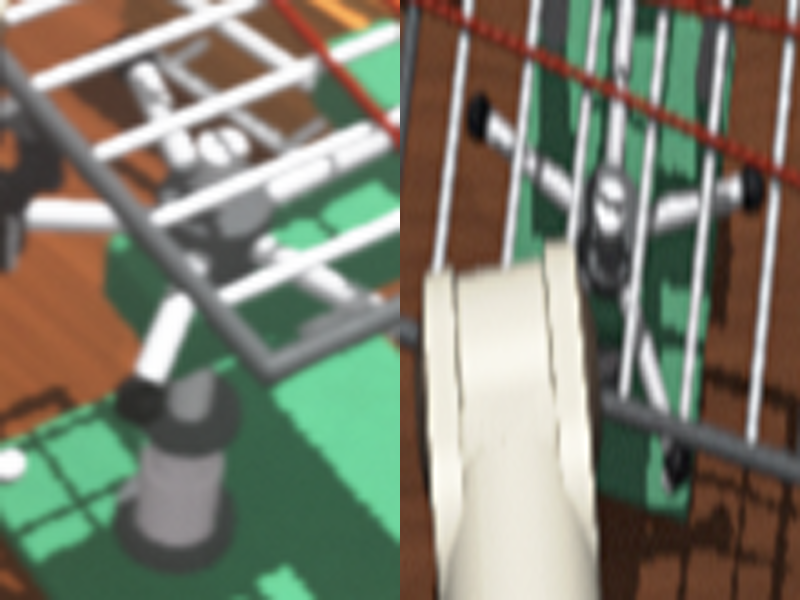

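Foot front edge is now at y≈456, so the foot is at 0.115. About 1 rad remains and the middle tube is sliding. Now the third spoke, slowing towards the end.

jog_arm:
  slide:
    - [-0.001,-0.005,0]
    - [-0.035,0.002,0]
    - [-0.05,0.006,0]
    - [-0.058,-0.031,0]
    - [-0.066,-0.068,0]
  turn: [0,0,0,0,0]

```text
t: 7.32
tcp_pos: [0.4184, -0.0281, 0.2375]
tcp_rot: [-2.435, -1.984, -0.003]
contact_force: [1.6, -0.8, -0.2]
opening: 1.0
```

jog_arm:
  slide:
    - [-0.008,-0.036,0]
    - [-0.015,-0.072,0]
    - [0.01,-0.077,0]
    - [0.034,-0.0825,0]
    - [0.034,-0.0825,0]
  turn: [0,0,0,0,0]

```text
t: 7.73
tcp_pos: [0.4541, -0.1134, 0.2373]
tcp_rot: [-2.444, -1.973, 0.001]
contact_force: [-0.1, 1.1, -0.6]
opening: 1.001
```

jog_arm:
  slide:
    - [0.002,0.01,0]
    - [0.004,0.018,0]
    - [0.005,0.025,0]
    - [0.007,0.033,0]
    - [0.009,0.042,0]
  turn: [0,0,0,0,0]

```text
t: 8.15
tcp_pos: [0.457, -0.0742, 0.2355]
tcp_rot: [-2.446, -1.967, 0.014]
contact_force: [-4.0, -9.3, -3.8]
opening: 1.001
```

```bash
python3 -c "
from h import *
look()"
```

```text
t 8.15 press [-0.1439 -0.0722] z 0.2355 F [ -1.9 -10. ]
```

jog_arm:
  slide:
    - [0.002,0.008,0]
    - [0.004,0.016,0]
    - [0.006,0.024,0]
    - [0.008,0.032,0]
    - [0.0095,0.04,0]
  turn: [0,0,0,0,0]

```text
t: 8.57
tcp_pos: [0.4684, -0.0326, 0.2362]
tcp_rot: [-2.445, -1.971, 0.01]
contact_force: [-7.5, -9.2, -1.6]
opening: 0.993
```

jog_arm:
  slide:
    - [0.0007,0.003,0]
    - [0.0014,0.006,0]
    - [0.002,0.009,0]
    - [0.0027,0.012,0]
    - [0.0033,0.015,0]
  turn: [0,0,0,0,0]

```text
t: 8.98
tcp_pos: [0.4706, -0.0174, 0.236]
tcp_rot: [-2.443, -1.971, 0.012]
contact_force: [-8.9, -7.4, 1.4]
opening: 1.002
```

```bash
python3 -c "
from h import *
look('pics/c4')
def e(n):
  b=cv2.imread('pics/%s_s.png'%n)[145:215,95:145]; return cv2.resize(b,(400,560),interpolation=cv2.INTER_CUBIC)
cv2.imwrite('pics/z4.png',np.hstack([e('c3'),e('c4')]))
"
```

```text
t 8.9833 press [-0.1427 -0.0138] z 0.236 F [-7.1 -9.1]
```

View pics/z4.png

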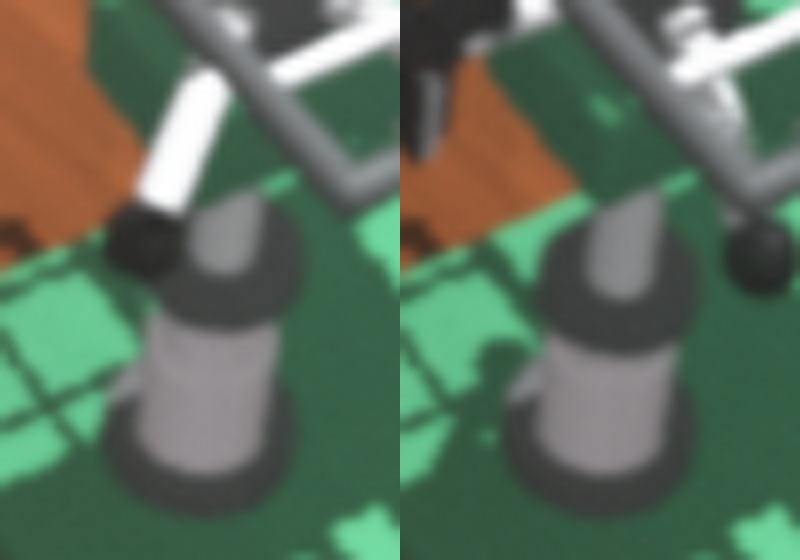

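Foot front edge moved from y=330 to y=355 in the 8x crop. The foot is at about 0.102, with about 0.3 rad left, so I'm creeping.

jog_arm:
  slide:
    - [0.0005,0.002,0]
    - [0.001,0.004,0]
    - [0.0015,0.006,0]
    - [0.002,0.008,0]
    - [0.0023,0.01,0]
  turn: [0,0,0,0,0]

```text
t: 9.5
tcp_pos: [0.4732, -0.0073, 0.236]
tcp_rot: [-2.443, -1.971, 0.011]
contact_force: [-7.6, -8.0, -0.2]
opening: 1.002
```

jog_arm:
  slide:
    - [0.0002,0.001,0]
    - [0.0005,0.002,0]
    - [0.0007,0.003,0]
    - [0.0009,0.004,0]
    - [0.001,0.005,0]
  turn: [0,0,0,0,0]

```text
t: 9.92
tcp_pos: [0.4747, -0.0024, 0.236]
tcp_rot: [-2.444, -1.972, 0.01]
contact_force: [-5.5, -8.6, -1.4]
opening: 0.996
```

jog_arm:
  slide:
    - [0.0002,0.001,0]
    - [0.0005,0.002,0]
    - [0.0007,0.003,0]
    - [0.0009,0.004,0]
    - [0.001,0.005,0]
  turn: [0,0,0,0,0]

```text
t: 10.33
tcp_pos: [0.4762, 0.0022, 0.2361]
tcp_rot: [-2.445, -1.972, 0.009]
contact_force: [-3.6, -8.7, -3.1]
opening: 0.998
```

jog_arm:
  slide:
    - [0.0002,0.001,0]
    - [0.0005,0.002,0]
    - [0.0007,0.003,0]
  turn: [0,0,0]

```text
t: 10.58
tcp_pos: [0.4773, 0.005, 0.2361]
tcp_rot: [2.446, 1.972, -0.008]
contact_force: [-1.9, -10.2, -4.1]
opening: 1.002
```

jog_arm:
  slide:
    - [0.0002,0.001,0]
    - [0.0005,0.002,0]
    - [0.0007,0.003,0]
  turn: [0,0,0]

```text
t: 10.83
tcp_pos: [0.4784, 0.0077, 0.2361]
tcp_rot: [2.445, 1.971, -0.008]
contact_force: [-0.5, -10.4, -4.2]
opening: 1.002
```

jog_arm:
  slide:
    - [0.0002,0.001,0]
    - [0.0005,0.002,0]
    - [0.0007,0.003,0]
  turn: [0,0,0]

```text
t: 11.08
tcp_pos: [0.4794, 0.0106, 0.2363]
tcp_rot: [2.445, 1.971, -0.007]
contact_force: [-2.0, -8.8, -1.8]
opening: 1.002
```

jog_arm:
  slide:
    - [0.0002,0.001,0]
    - [0.0005,0.002,0]
    - [0.0007,0.003,0]
  turn: [0,0,0]

```text
t: 11.33
tcp_pos: [0.4803, 0.0135, 0.2366]
tcp_rot: [2.445, 1.97, -0.006]
contact_force: [-0.7, -10.0, -1.8]
opening: 1.001
```

jog_arm:
  slide:
    - [0.0002,0.001,0]
    - [0.0005,0.002,0]
    - [0.0007,0.003,0]
  turn: [0,0,0]

```text
t: 11.58
tcp_pos: [0.4812, 0.0162, 0.2367]
tcp_rot: [2.445, 1.97, -0.006]
contact_force: [-1.1, -13.3, -1.1]
opening: 0.999
```

```bash
python3 -c "
from h import *
look()"
```

```text
t 11.5833 press [-0.1394  0.0212] z 0.2367 F [  1.8 -13.2]
```

Force is starting to rise (13 N), so one small step per call.

jog_arm:
  slide:
    - [0.0003,0.001,0]
    - [0.0004,0.002,0]
  turn: [0,0]

```text
t: 11.75
tcp_pos: [0.4816, 0.017, 0.2367]
tcp_rot: [2.445, 1.968, -0.008]
contact_force: [-0.2, -15.8, -1.4]
opening: 0.998
```

jog_arm:
  slide:
    - [0.0003,0.001,0]
    - [0.0004,0.002,0]
    - [0.0004,0.002,0]
  turn: [0,0,0]

```text
t: 12.0
tcp_pos: [0.482, 0.0177, 0.2367]
tcp_rot: [2.446, 1.965, -0.009]
contact_force: [-1.4, -16.5, -1.1]
opening: 0.999
```

jog_arm:
  slide:
    - [0.0003,0.001,0]
    - [0.0004,0.002,0]
    - [0.0004,0.002,0]
  turn: [0,0,0]

```text
t: 12.25
tcp_pos: [0.4824, 0.0185, 0.2367]
tcp_rot: [2.447, 1.963, -0.01]
contact_force: [-1.0, -20.0, -1.8]
opening: 0.998
```

```bash
python3 -c "
from h import *
look('pics/c5')
def e(n):
  b=cv2.imread('pics/%s_s.png'%n)[145:215,95:145]; return cv2.resize(b,(400,560),interpolation=cv2.INTER_CUBIC)
cv2.imwrite('pics/z5.png',np.hstack([e('c4'),e('c5')]))
"
```

```text
t 12.25 press [-0.1387  0.0238] z 0.2367 F [  3.3 -19.8]
```

View pics/z5.png

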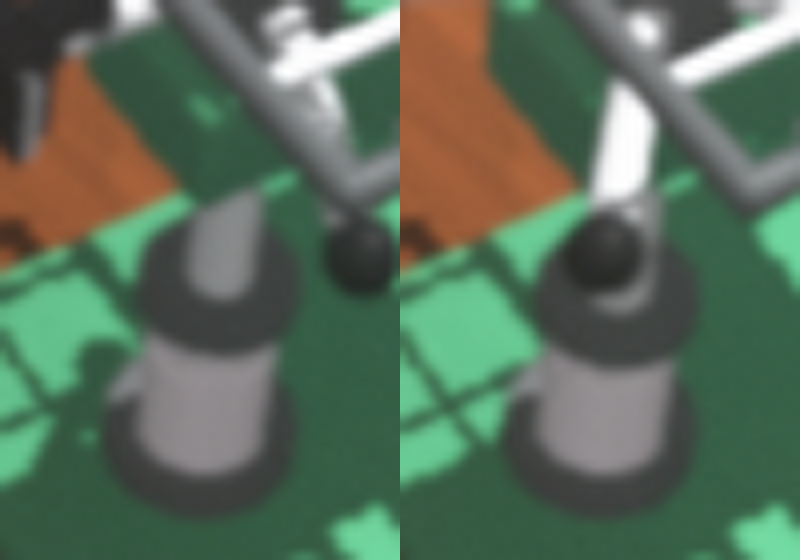

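Foot front edge is at y≈367, so foot height is about 0.095. That matches both tubes home (0.096), and the handle went hard at 20 N. I'm releasing now, moving round the same spoke and pushing it back.

jog_arm:
  slide:
    - [-0.002,-0.008,0]
    - [-0.03,-0.002,0]
    - [-0.055,0.004,0]
    - [-0.048,0.038,0]
    - [-0.04,0.072,0]
  turn: [0,0,0,0,0]

```text
t: 12.77
tcp_pos: [0.4416, 0.098, 0.2377]
tcp_rot: [-2.445, -1.972, -0.002]
contact_force: [1.3, -0.2, 0.2]
opening: 0.999
```

jog_arm:
  slide:
    - [0.015,-0.003,0]
    - [0.03,-0.006,0]
    - [0.045,-0.009,0]
    - [0.053,-0.0115,0]
    - [0.053,-0.0115,0]
  turn: [0,0,0,0,0]

```text
t: 13.18
tcp_pos: [0.4978, 0.0863, 0.2375]
tcp_rot: [2.443, 1.975, 0.002]
contact_force: [-0.1, 0.8, -0.3]
opening: 1.0
```

```bash
python3 -c "
from h import *
look()"
```

```text
t 13.1833 press [-0.138   0.0932] z 0.2375 F [-0.3  0.7]
```

Free and in place. Pushing -y about 75 mm.

jog_arm:
  slide:
    - [-0.002,-0.009,0]
    - [-0.004,-0.018,0]
    - [-0.006,-0.027,0]
    - [-0.008,-0.036,0]
    - [-0.0095,-0.044,0]
  turn: [0,0,0,0,0]

```text
t: 13.6
tcp_pos: [0.4867, 0.0423, 0.2375]
tcp_rot: [-2.441, -1.974, -0.003]
contact_force: [0.2, 7.7, -2.0]
opening: 0.999
```

jog_arm:
  slide:
    - [-0.0015,-0.007,0]
    - [-0.003,-0.014,0]
    - [-0.0045,-0.021,0]
    - [-0.006,-0.028,0]
    - [-0.006,-0.028,0]
  turn: [0,0,0,0,0]

```text
t: 14.02
tcp_pos: [0.4795, 0.0133, 0.2369]
tcp_rot: [-2.442, -1.972, 0.001]
contact_force: [-1.7, 2.9, -2.0]
opening: 0.997
```

jog_arm:
  slide:
    - [0.001,0.005,0]
    - [-0.03,0.012,0]
    - [-0.06,0.018,0]
    - [-0.07,0.02,0]
    - [-0.07,0.02,0]
  turn: [0,0,0,0,0]

```text
t: 14.43
tcp_pos: [0.4092, 0.0333, 0.2373]
tcp_rot: [-2.443, -1.974, 0.001]
contact_force: [0.4, -0.3, 0.6]
opening: 1.002
```

```bash
python3 -c "
from h import *
look('pics/c6')
def e(n):
  b=cv2.imread('pics/%s_s.png'%n)[145:215,95:145]; return cv2.resize(b,(400,560),interpolation=cv2.INTER_CUBIC)
cv2.imwrite('pics/z6.png',np.hstack([e('c5'),e('c6')]))
"
```

```text
t 14.4333 press [-0.2135  0.0227] z 0.2373 F [ 0.5 -0.2]
```

View pics/z6.png

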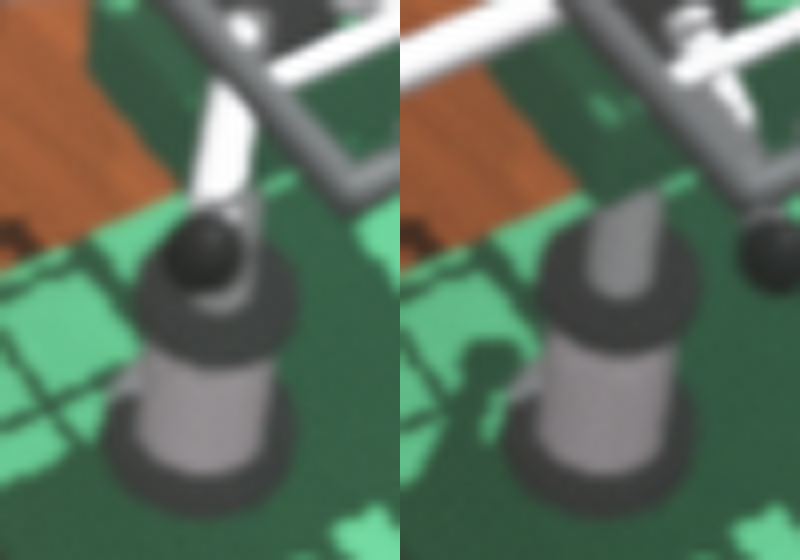

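The foot's edge rose from y≈366 to y≈354, about 6 mm of clearance. The handle is back about 0.35 rad, the post is upright, and the arm stands free at about zero force.

```bash
python3 -c "
from cell import hand_in
print(hand_in())"
```

```text
the job is handed in; nothing more can be done
None
```

I wound the press down until the post was fully home, backed the handle off, and handed the job in at about 14.4 s of the 72 s allowed. No verdict was reported.

- **Method:** The jog cannot tilt the tool, so I did not lean it as the notes suggest. I kept it upright in front of the rack, gripper open, and pushed the spokes with the far finger under the front bar. The first insertion was too shallow and slid along a ball at 8 to 9 N; I backed off and went in deeper.
- **Winding down:** Three spokes took the foot from 0.160 to 0.138, 0.115 and then about 0.095 m, against 0.096 m for both tubes home. The handle went hard at 20 N on the spoke, an estimated 80 N on the post, below the 200 N limit.
- **Backing off:** Pushing the same spoke back about 0.35 rad raised the foot an estimated 6 mm, by picture and by handle angle.
- **Last check:** The post stands upright in its ring, and the arm is clear and reads about zero force.
- **Not checked directly:** I judged the inner tube going home first only from the push force rising between strokes. The gap above the cap is hidden behind the foot in the side view. I did not measure the bystanders again, but felt no contact away from the handle.

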